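# Crosswise tightening of a lacquer pressure pot's lid

### The arm

A 7-joint arm with a two-finger parallel gripper is mounted at the origin on the work surface. World frame = base frame: x ahead of the robot, y to its left, z up, the work surface at z = 0. Lengths are in m, angles in rad, forces in N, time in s.
With the tool pointing down it reaches from about 0.4 to 0.85 m from the base axis. Payload 10.4 kg.
Tool frame: the origin (TCP) lies midway between the tips of the shut fingers; the grasp point (between the pads) lies 19 mm behind it (manip.pinch_z is the distance from the TCP to the grasp point, in m); y points along the fingers, x is the direction in which the jaws open and shut, and the axes are right-handed (so a half turn about y gives the same grasp; the last joint's range is limited). The gripper opens to 85 mm and grips with 20 to 120 N. Pads are 22 mm wide; open, the fingers measure 114 mm over their backs; the gripper's body (76 mm by 85 mm) begins 54 mm behind the grasp point. The pads swing forward as they close: fully open they stand 13 mm farther back than shut.
Start: joints at [-1.293, 0.332, -0.065, 1.46, 0.022, 1.35, -0.088], TCP at [0.185, 0.597, 0.231] pointing down, gripper open.
Joint ranges: [-2.6, 2.6], [-0.5, 2.12], [-1.47, 1.34], [0.16, 2.42], [-1.27, 4.41], [0.06, 2.06], [-2.6, 2.6]. Speed limits (rad/s): [2.22, 2.22, 2.79, 2.79, 3.14, 3.14, 3.14].

### API

Orientations are given as a unit quaternion [x, y, z, w].
In Python, from workcell import manip gives the robot as it stands.
- The arm moves only by the shell command python3 -m pendant 'ROWS' [OPENING] [FORCE]. ROWS is a JSON object of lists of equal length, an entry for each row: "offset": the shift along the tool's x, y, z scaled (see below), a list of three; "turn": the turn, a rotation vector about the tool's x, y, z scaled (see below), a list of three. A call has 1 to 12 rows; each row is the pose to reach, as a shift and turn from the pose measured when the call began, along the tool's axes at that moment; what a row does not reach only later rows make up. The controller multiplies each number of a shift by 200 mm and each number of a turn by 45 degrees. A row lasts 1/8 s, in which the tool goes at most 62.5 mm and 10.7 degrees, less where a joint would pass 70% of its speed; a pose out of reach is approached as far as the arm can. A call with a number of a shift or a turn outside -1 to 1 is refused whole. A call with a gripper value outside its range is refused whole. OPENING is the opening in per cent of the stroke, from 0 (shut) to 100 (fully open), set as the call begins (- or left out, the last holds). The fingers move at their own pace and stop on an object; FORCE is the grip in N (left out, the last holds). Time passes only in rows, so rows that repeat a pose let the fingers close. It gives the time, the measured TCP pose, the force and the opening at its end, in the units of the state.
- manip.get_obs(): the state, without advancing time (a new reading comes with each control period).
- manip.camera(name): name is "side" or "top"; returns (picture, depth): 480x640x3 uint8, red, green, blue; 480x640 float32, m along the optical axis (not along the pixel's ray), 0 where there is no reading.
- manip.camera_model(name): a dict with "intrinsics" (3x3 intrinsics, pixels), "R" (3x3) and "t" (3): a world point X has camera coordinates R X + t. Camera axes: x right, y down, z forward; pixel columns grow to the right and rows downward; lengths in m; the calibration is good to about 2 mm. A picture is of the moment at which its call begins. camera_model takes no time and is no camera call.
- manip.hand_in(): hands the job in, once; it reports no verdict.
The state is a dict: "clock": time; "joint_pos": joint angles; "joint_velocities": joint speeds; "tau": joint torques, N m; "position": TCP position; "ee_rot": TCP orientation; "ft_force": force on the tool from outside, world axes, zero at the start; "torque": the same for the moment, N m; "grip_width": opening from 0.0 (shut) to 1.0 (fully open).
Only numpy, scipy, OpenCV 4.12 (cv2) and the standard library are available. Lean on these libraries where they do the work, as an engineer would, in place of code of your own. Each camera call takes 0.05 s, during which the arm holds its last target. There are 200 camera calls.

### The job

Tighten down the lid of the lacquer pressure pot evenly with its four black square-headed clamp knobs, in crosswise order and in two rounds. First round: turn two opposite knobs just snug, then the other two, so that all four press lightly on the lid; second round, crosswise again: turn two opposite knobs until they are firmly tight, then the other two. Never fully tighten a knob while others are loose, do not let the lid cock or overtighten a knob, leave everything else on the bench where it is, and finish with the lid level, all four knobs firmly tight and nothing held.

Things in the scene. Friction and masses are not known exactly. Their poses are not given: they have to be found in the camera images.
- pot: Fixed dark green round pressure pot, 176 mm across, rim 100 mm high; origin on its axis at its underside. Four ears carry upright 9 mm studs on a 108 mm radius.
- lid: Aluminium lid, 180 mm disc 12 mm thick with four forked lugs round the studs, about 0.7 kg, loose on the pot's springy seal, which yields about 1 mm per 16 N under a knob: tightening one takes up to 5 N off the others. Origin: centre of its underside (at first 106 mm above the bench), z up. A dial gauge, 40 mm across, rises 56 mm from its centre. Over 0.02 rad (1 degree) of lean it is cocked.
- clamp1: The screw of knob 1, on the pot's +x side, opposite number 3; carries the knob and its foot. Origin on the stud's axis, 36 mm below the knob's grip point. Does not turn; its x axis points radially away from the pot's axis.
- knob1_grip (a point): Grip point of knob 1, on the turning axis: inside an upright black square head, 26 x 26 mm (flats square to the point's x and y axes) and 36 mm high, whose top is 16 mm above this point and which stands on a 42 mm round steel flange whose top is 20 mm below it. z up. A white line on the top marks the +x end.
- knob1 (a joint): Turn of knob 1 (rad), 0 to 4.5, clockwise from above (tightening); starts at 0 to 0.12. All knobs sink 5 mm per rad, stay where left, and take about 0.1 Nm to turn while loose. Under each is a spring foot (8 N per mm, so up to 40 N per rad, less what the seal yields) that meets the lid at a value between 0.2 and 0.9 rad, unmeasured and different for each.
- clamp2: The screw of knob 2, on the pot's +y side, opposite number 4; carries the knob and its foot. Origin on the stud's axis, 36 mm below the knob's grip point. Does not turn; its x axis points radially away from the pot's axis.
- knob2_grip (a point): Grip point of knob 2, on the turning axis: inside an upright black square head, 26 x 26 mm (flats square to the point's x and y axes) and 36 mm high, whose top is 16 mm above this point and which stands on a 42 mm round steel flange whose top is 20 mm below it. z up. A white line on the top marks the +x end.
- knob2 (a joint): Turn of knob 2 (rad), 0 to 4.5, clockwise from above (tightening); starts at 0 to 0.12. Once a foot presses on the lid, the torque to turn climbs by roughly 0.01 Nm per N (0.0075 when felt at rest after a last small turn).
- clamp3: The screw of knob 3, on the pot's -x side, opposite number 1; carries the knob and its foot. Origin on the stud's axis, 36 mm below the knob's grip point. Does not turn; its x axis points radially away from the pot's axis.
- knob3_grip (a point): Grip point of knob 3, on the turning axis: inside an upright black square head, 26 x 26 mm (flats square to the point's x and y axes) and 36 mm high, whose top is 16 mm above this point and which stands on a 42 mm round steel flange whose top is 20 mm below it. z up. A white line on the top marks the +x end.
- knob3 (a joint): Turn of knob 3 (rad), 0 to 4.5, clockwise from above (tightening); starts at 0 to 0.12. Snug is about 7 N (3 to 12 N) of foot force on the lid, tight about 15 N (over 11 N when tightened; 8 to 20 N at the end, after the others have been tightened); over 25 N is overtightened.
- clamp4: The screw of knob 4, on the pot's -y side, opposite number 2; carries the knob and its foot. Origin on the stud's axis, 36 mm below the knob's grip point. Does not turn; its x axis points radially away from the pot's axis.
- knob4_grip (a point): Grip point of knob 4, on the turning axis: inside an upright black square head, 26 x 26 mm (flats square to the point's x and y axes) and 36 mm high, whose top is 16 mm above this point and which stands on a 42 mm round steel flange whose top is 20 mm below it. z up. A white line on the top marks the +x end.
- knob4 (a joint): Turn of knob 4 (rad), 0 to 4.5, clockwise from above (tightening); starts at 0 to 0.12. While one opposite pair is brought snug, the other pair must not press yet (under 2 N).
- green_box: Bystander: round green lacquer box, 132 mm across, 75 mm high; origin under its centre.
- red_box: Bystander: round red lacquer box, 124 mm across, 80 mm high; origin under its centre.
- black_box: Bystander: round black lacquer box, 132 mm across, 75 mm high; origin under its centre.
- spare_ring: Bystander: spare rubber ring, 88 mm across, 8 mm high, on the bench beside the pot; origin under its centre.
- brass_plug: Bystander: brass plug, 36 mm across, 20 mm high, on the bench beside the pot; origin under its centre.
- lacquer_spatula: Bystander: wooden lacquer spatula, 200 x 30 x 6 mm, lying on the bench beyond the pot; origin under its centre.
- oil_jar: Bystander: amber jar with black cap, 60 mm across, 85 mm high; origin under its centre.

How it is judged:
On the way, in this order (a step that is already met when the one before it is completed fails the run):
1. first round begun: two opposite knobs are snug on the lid (each presses with 3 to 12 N) while the two between them do not press yet (under 2 N) (((contact force between clamp1 and lid between 3 and 12 N and contact force between clamp3 and lid between 3 and 12 N and contact force between each of clamp2, clamp4 and lid below 2 N) or (contact force between clamp2 and lid between 3 and 12 N and contact force between clamp4 and lid between 3 and 12 N and contact force between each of clamp1, clamp3 and lid below 2 N))), for 0.2 s.
2. first round done: all four knobs press on the lid (each with 2 to 12 N) (contact force between clamp1 and lid between 2 and 12 N and contact force between clamp2 and lid between 2 and 12 N and contact force between clamp3 and lid between 2 and 12 N and contact force between clamp4 and lid between 2 and 12 N), for 0.2 s.
3. second round begun: two opposite knobs are tight (each over 11 N) while the two between them are still only snug (under 10 N) (((contact force between each of clamp1, clamp3 and lid above 11 N and contact force between each of clamp2, clamp4 and lid below 10 N) or (contact force between each of clamp2, clamp4 and lid above 11 N and contact force between each of clamp1, clamp3 and lid below 10 N))), for 0.2 s.
At the end, for the whole second after the job is handed in: all four knobs press on the lid with 8 to 20 N each, the lid is level within 0.012 rad and at rest (contact force between clamp1 and lid between 8 and 20 N and contact force between clamp2 and lid between 8 and 20 N and contact force between clamp3 and lid between 8 and 20 N and contact force between clamp4 and lid between 8 and 20 N and angle between lid's own z axis and vertical below 0.012 rad and linear speed of lid below 0.01 m/s); the robot touches nothing.
It fails at once if a knob is overtightened: it presses on the lid with more than 25 N (contact force between any of clamp1, clamp2, clamp3, clamp4 and lid above 25 N).
It fails at once if the lid is cocked by more than 0.02 rad (angle between lid's own z axis and vertical above 0.02 rad).
It fails at once if a bystander is moved by more than 30 mm (distance of any of green_box, red_box, black_box, spare_ring, brass_plug, lacquer_spatula, oil_jar from where it was at the start of the episode above 0.03 m).
It also fails if it takes over 72 s, if anything falls off the work surface, if the arm or the gripper's body presses on something with over 40 N, if the wrist force passes 120 N, or if a joint passes its speed limit or range.

## Working session

There is one attempt and no reset: what is moved stays moved. The work goes in short steps, Python scripts to look and compute and a shell command to move; the robot and the scene stay as the last step left them, time stands still between calls to the robot, and variables do not carry over. Pictures are saved under pics/ and viewed, about 8 in all and at most 12, crops included, and the job is handed in when it is done.

```bash
ls; mkdir -p pics; python3 - <<'E'
from workcell import manip
import cv2,numpy as np
o=manip.get_obs()
for k,v in o.items(): print(k,np.round(v,4))
print(manip.pinch_z)
for n in("top","side"):
    p,d=manip.camera(n); cv2.imwrite(f"pics/{n}0.png",p[:,:,::-1]); np.savez(f"{n}0.npz",p=p,d=d)
    m=manip.camera_model(n); print(n,{k:np.round(v,4).tolist() for k,v in m.items()})
E
```

```text
pics
clock 0.0
joint_pos [-1.2926  0.3329 -0.0647  1.4609  0.0216  1.3499 -0.0885]
joint_velocities [ 0.0001 -0.002   0.0007 -0.0009  0.0009  0.0004 -0.    ]
tau [-5.00000e-04 -6.25454e+01  4.90000e-02 -3.91583e+01  1.62000e-02
  1.01000e-02  0.00000e+00]
position [0.1851 0.5966 0.2305]
ee_rot [ 0.5696  0.4191 -0.4198 -0.569 ]
ft_force [ 0.1734 -0.181   0.0703]
torque [ 0.0067 -0.0561 -0.0105]
grip_width 0.9968
0.0187
top {'intrinsics': [[527.4782, 0.0, 322.2008], [0.0, 527.4782, 242.0965], [0.0, 0.0, 1.0]], 'R': [[-0.0263, -0.9994, -0.0222], [-0.99, 0.0291, -0.1381], [0.1386, 0.0183, -0.9902]], 't': [0.0397, 0.6155, 1.5122]}
side {'intrinsics': [[482.2753, 0.0, 325.9926], [0.0, 482.2753, 238.6366], [0.0, 0.0, 1.0]], 'R': [[0.9966, -0.0815, -0.0155], [-0.0672, -0.6835, -0.7268], [0.0486, 0.7254, -0.6866]], 't': [-0.5735, 0.1138, 1.3035]}
```

View pics/top0.png

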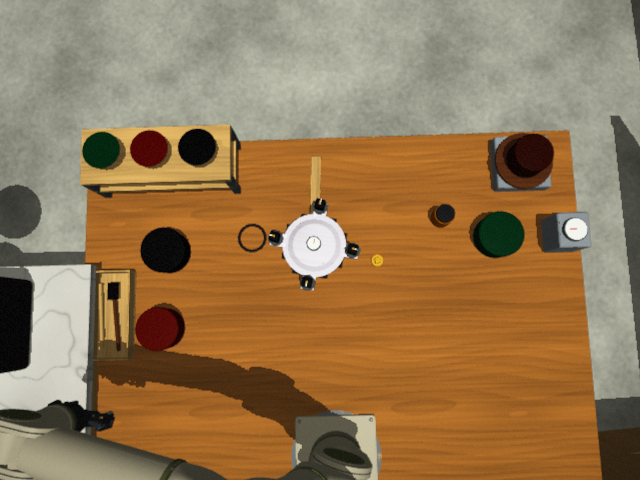

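View pics/side0.png

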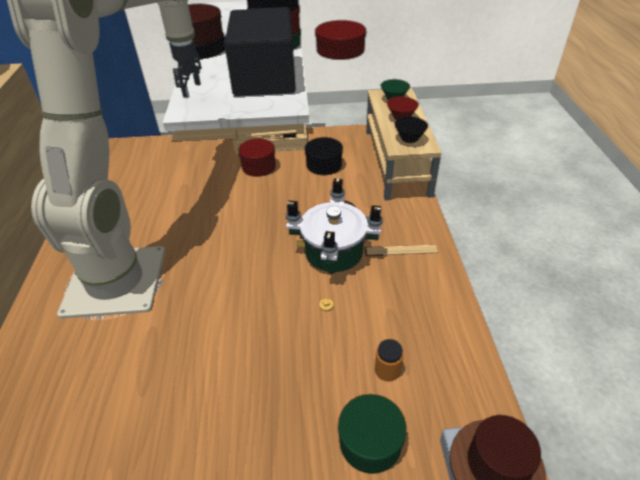

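```bash
cat > h.py <<'E'
import numpy as np,cv2
from workcell import manip
def cloud(n,d):
    m=manip.camera_model(n);K,R,t=[np.array(m[k]) for k in("intrinsics","R","t")]
    v,u=np.mgrid[0:480,0:640]
    c=np.stack([(u-K[0,2])/K[0,0]*d,(v-K[1,2])/K[1,1]*d,d],-1)
    return (c-t)@R
def ray(n,u,v,z):
    m=manip.camera_model(n);K,R,t=[np.array(m[k]) for k in("intrinsics","R","t")]
    d=R.T@np.linalg.solve(K,[u,v,1]);c=-R.T@t
    return c+d*(z-c[2])/d[2]
E
python3 - <<'E'
from h import *
for n in("top","side"):
    f=np.load(n+"0.npz");p,d=f['p'],f['d'];X=cloud(n,d)
    c=ray(n,*((314,244) if n=="top" else (334,222)),.118)
    r=np.hypot(X[...,0]-c[0],X[...,1]-c[1])
    print(n,"c",c)
    m=(d>0)&(r<.16)&(X[...,2]>.135)
    N,L,S,C=cv2.connectedComponentsWithStats(m.astype('uint8'))
    for i in range(1,N):
        if S[i,4]<15: continue
        q=X[L==i]; top=q[q[:,2]>np.percentile(q[:,2],90)-.006]
        print(S[i],np.round(C[i]),"zmax",np.percentile(q[:,2],[50,90,98]).round(4),"topc",((top.min(0)+top.max(0))/2).round(4),np.ptp(top,0).round(4),len(top))
p=np.load("top0.npz")['p'][190:300,260:370];a=cv2.resize(p,None,fx=5,fy=5,interpolation=cv2.INTER_CUBIC)
cv2.imwrite("pics/crop.png",np.clip(a[:,:,::-1].astype(float)*1.6,0,255).astype('uint8'))
E
```

```text
top c [0.60116931 0.04435273 0.118     ]
[313 199  15  15 177] [320. 206.] zmax [0.1727 0.1812 0.1839] topc [0.7021 0.0233 0.1809] [0.0278 0.0276 0.011 ] 78
[268 231  16  15 181] [275. 238.] zmax [0.1725 0.1815 0.1844] topc [0.6177 0.1497 0.181 ] [0.0276 0.0277 0.0108] 75
[307 237  14  14 165] [314. 243.] zmax [0.1608 0.1644 0.1668] topc [0.5966 0.0443 0.1642] [0.0363 0.0357 0.0113] 128
[345 243  15  16 178] [352. 250.] zmax [0.1727 0.1808 0.1832] topc [ 0.5775 -0.0619  0.1802] [0.0249 0.0273 0.0108] 81
[300 276  15  15 179] [307. 283.] zmax [0.1743 0.1816 0.1838] topc [0.4913 0.0635 0.1803] [0.0273 0.0271 0.0092] 83
side c [0.60250372 0.046661   0.118     ]
[330 178  14  20 219] [337. 188.] zmax [0.1577 0.1788 0.1808] topc [0.619  0.1486 0.1776] [0.0265 0.0318 0.0094] 67
[285 200  16  21 253] [292. 211.] zmax [0.1599 0.1788 0.1814] topc [0.4934 0.0617 0.178 ] [0.0291 0.0296 0.0098] 80
[366 205  17  21 254] [374. 216.] zmax [0.1573 0.1793 0.1808] topc [0.7054 0.0219 0.1778] [0.0274 0.0332 0.0083] 79
[326 207  15  15 183] [333. 214.] zmax [0.1596 0.1619 0.1638] topc [0.5995 0.0419 0.1605] [0.0376 0.0421 0.009 ] 127
[321 231  16  22 280] [329. 242.] zmax [0.1584 0.1789 0.1806] topc [ 0.579  -0.0653  0.1775] [0.0278 0.0292 0.0089] 91
```

View pics/crop.png

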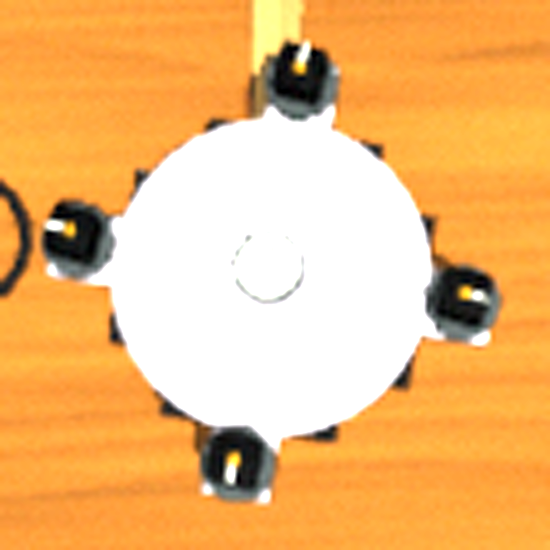

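```bash
cat >> h.py <<'E'
from scipy.spatial.transform import Rotation as Ro
K={1:(.7038,.0226),2:(.618,.1489),3:(.4916,.0631),4:(.5774,-.0633)}
A0=np.pi/2-.189
def plan(x,y,z,az):
    o=manip.get_obs();R=Ro.from_quat(o['ee_rot'])
    c,s=np.cos(az),np.sin(az);Rd=Ro.from_matrix(np.array([[c,0,-s],[s,0,c],[0,-1,0]]))
    if Rd.as_matrix()[:,2]@np.cross([c,s,0],[0,0,-1])<0: Rd=Ro.from_matrix(np.c_[[c,s,0],[0,0,-1],np.cross([c,s,0],[0,0,-1])])
    print("off",(R.inv().apply(np.array([x,y,z])-o['position'])/.2).round(3),"turn",((R.inv()*Rd).as_rotvec()/(np.pi/4)).round(3))
def st():
    o=manip.get_obs();R=Ro.from_quat(o['ee_rot']).as_matrix();az=np.arctan2(R[1,0],R[0,0])
    print("t",round(o['clock'],2),"p",o['position'].round(4),"th",round(A0-az,3),"az",round(az,3),"F",o['ft_force'].round(1),"M",o['torque'].round(3),"g",round(o['grip_width'],3),"q7",round(o['joint_pos'][6],2),"tilt",(R[:2,1]).round(3))
E
python3 -c "
from h import *
st();plan(*K[2],.215,A0-.06);print(Ro.from_quat(manip.get_obs()['ee_rot']).as_matrix().round(3))"
```

```text
t 0.1 p [0.1851 0.5966 0.2306] th 0.112 az 1.27 F [-0.1 -0.6  0.1] M [ 0.024 -0.052 -0.086] g 1.002 q7 -0.09 tilt [-0.    -0.001]
off [-1.497  0.08  -2.731] turn [ 0.    -0.066 -0.002]
[[ 0.296 -0.    -0.955]
 [ 0.955 -0.001  0.296]
 [-0.001 -1.    -0.   ]]
```

```bash
python3 -m pendant '{"offset":[[-0.125,0,-0.228],[-0.25,0,-0.455],[-0.375,0,-0.683],[-0.5,0,-0.91]],"turn":[[0,0,0],[0,0,0],[0,0,0],[0,0,0]]}' 100 60
python3 -m pendant '{"offset":[[-0.125,0,-0.228],[-0.25,0,-0.455],[-0.375,0,-0.683],[-0.5,0,-0.91]],"turn":[[0,0,0],[0,0,0],[0,0,0],[0,0,0]]}'
python3 -m pendant '{"offset":[[-0.125,0.02,-0.228],[-0.25,0.04,-0.455],[-0.375,0.06,-0.683],[-0.5,0.08,-0.91],[-0.5,0.08,-0.91]],"turn":[[0,-0.02,0],[0,-0.04,0],[0,-0.066,0],[0,-0.066,0],[0,-0.066,0]]}'
python3 -c "
from h import *
st();plan(*K[2],.147,A0-.06);print(manip.get_obs()['tau'].round(4))"
```

```text
clock: 0.6
position: [0.3302, 0.4456, 0.2305]
ee_rot: [0.57, 0.419, -0.42, -0.569]
ft_force: [-0.4, 0.1, -0.3]
grip_width: 1.0
clock: 1.1
position: [0.4753, 0.2948, 0.2304]
ee_rot: [0.57, 0.419, -0.42, -0.569]
ft_force: [1.3, 0.8, -0.2]
grip_width: 0.998
clock: 1.72
position: [0.6212, 0.1402, 0.2134]
ee_rot: [0.561, 0.431, -0.434, -0.559]
ft_force: [-0.4, 0.7, -0.5]
grip_width: 0.998
t 1.73 p [0.6212 0.1402 0.2134] th 0.067 az 1.315 F [-0.4  0.7 -0.5] M [0.066 0.06  0.021] g 0.998 q7 1.1 tilt [-0.002 -0.005]
off [0.04  0.332 0.026] turn [-0.    -0.008 -0.006]
[  1.6949 -60.9817   6.6835 -39.3129   0.0999  -0.1532   0.7469]
```

```bash
python3 -m pendant '{"offset":[[0.04,0.06,0.026],[0.04,0.06,0.026],[0.04,0.06,0.026]],"turn":[[0,-0.008,-0.006],[0,-0.008,-0.006],[0,-0.008,-0.006]]}'
python3 - <<'E'
from h import *
st();plan(*K[2],.147,A0-.06)
a=[]
for n,(u,v) in(("top",(275,235)),("side",(337,188))):
    p,_=manip.camera(n);a.append(cv2.resize(p[v-50:v+50,u-50:u+50,::-1],None,fx=4,fy=4,interpolation=cv2.INTER_CUBIC))
cv2.imwrite("pics/k2a.png",np.clip(np.hstack(a)*1.5,0,255).astype('uint8'))
E
```

```text
clock: 2.1
position: [0.6176, 0.1503, 0.2013]
ee_rot: [-0.558, -0.434, 0.435, 0.558]
ft_force: [0.1, 0.2, 0.5]
grip_width: 1.0
t 2.1 p [0.6176 0.1503 0.2013] th 0.059 az 1.323 F [0.1 0.2 0.5] M [ 0.003 -0.012  0.033] g 1.0 q7 1.1 tilt [-0.001  0.   ]
off [-0.006  0.272 -0.004] turn [-0.001  0.002 -0.   ]
```

View pics/k2a.png

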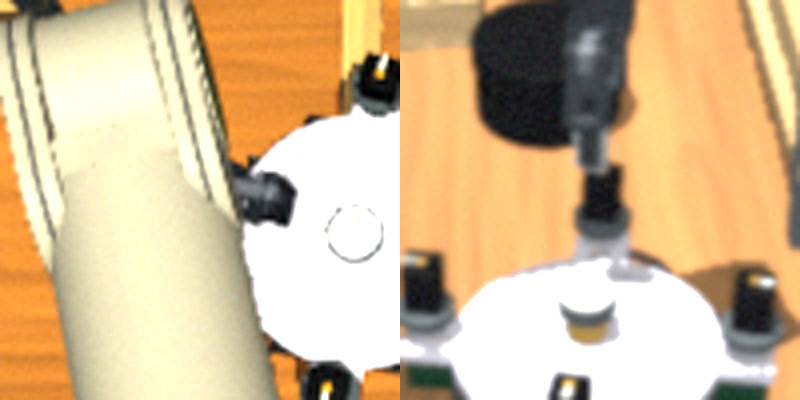

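```bash
python3 -m pendant '{"offset":[[-0.003,0.14,-0.002],[-0.006,0.272,-0.004],[-0.006,0.272,-0.004]],"turn":[[0,0,0],[0,0,0],[0,0,0]]}' >/dev/null
python3 -c "
from h import *
st();print(manip.get_obs()['tau'].round(3))"
python3 -m pendant '{"offset":[[0,0,0],[0,0,0],[0,0,0],[0,0,0],[0,0,0]],"turn":[[0,0,0],[0,0,0],[0,0,0],[0,0,0],[0,0,0]]}' 15 40 >/dev/null
python3 -c "
from h import *
st();print(manip.get_obs()['tau'].round(3));plan(*K[2],.147,A0-.06)"
```

```text
t 2.58 p [0.6173 0.1483 0.1458] th 0.059 az 1.323 F [ 0.4  0.8 -0.8] M [-0.008  0.066  0.042] g 0.998 q7 1.11 tilt [-0.003 -0.001]
[ 1.8600e-01 -6.2109e+01  5.8510e+00 -3.5831e+01 -3.4000e-02 -5.3600e-01
  6.8000e-02]
t 3.2 p [0.6181 0.1499 0.1472] th 0.058 az 1.324 F [0.7 5.2 6.4] M [ 0.911 -0.118 -0.056] g 0.301 q7 1.11 tilt [-0.     0.001]
[  2.689 -59.687   7.999 -33.204   1.354   0.502   0.123]
off [-0.005  0.001 -0.001] turn [-0.001  0.002  0.001]
```

```bash
cat > s.py <<'E'
from h import *
o=manip.get_obs();R=Ro.from_quat(o['ee_rot']).as_matrix();az=np.arctan2(R[1,0],R[0,0])
print(round(o['clock'],2),"th %.3f"%(A0-az),"M",o['torque'].round(3),"t7 %.3f"%o['tau'][6],"F",o['ft_force'].round(1),"z %.4f"%o['position'][2])
E
for i in 1; do :; done
python3 -m pendant '{"offset":[[0,0.002,0],[0,0.002,0]],"turn":[[0,0.1,0],[0,0.1,0]]}' >/dev/null; python3 s.py
python3 -m pendant '{"offset":[[0,0.002,0],[0,0.002,0]],"turn":[[0,0.1,0],[0,0.1,0]]}' >/dev/null; python3 s.py
python3 -m pendant '{"offset":[[0,0.002,0],[0,0.002,0]],"turn":[[0,0.1,0],[0,0.1,0]]}' >/dev/null; python3 s.py
python3 -m pendant '{"offset":[[0,0.002,0],[0,0.002,0]],"turn":[[0,0.1,0],[0,0.1,0]]}' >/dev/null; python3 s.py
python3 -m pendant '{"offset":[[0,0.002,0],[0,0.002,0]],"turn":[[0,0.1,0],[0,0.1,0]]}' >/dev/null; python3 s.py
```

```text
3.45 th 0.136 M [ 0.177 -0.041 -0.118] t7 -0.658 F [0.8 2.2 1.8] z 0.1471
3.7 th 0.213 M [ 0.133  0.043 -0.078] t7 -0.643 F [0.3 0.7 1. ] z 0.1467
3.95 th 0.289 M [ 0.14   0.075 -0.118] t7 -0.622 F [0.1 1.8 1.7] z 0.1463
4.2 th 0.365 M [ 0.136  0.035 -0.097] t7 -0.610 F [-0.9  2.1 -0. ] z 0.1460
4.45 th 0.440 M [ 0.037  0.108 -0.12 ] t7 -0.604 F [-0.   1.   1.5] z 0.1456
```

```bash

python3 -m pendant '{"offset":[[0,0.002,0],[0,0.002,0]],"turn":[[0,0.1,0],[0,0.1,0]]}' >/dev/null; python3 s.py
python3 -m pendant '{"offset":[[0,0.002,0],[0,0.002,0]],"turn":[[0,0.1,0],[0,0.1,0]]}' >/dev/null; python3 s.py
python3 -m pendant '{"offset":[[0,0,0]],"turn":[[0,0,0]]}' >/dev/null; python3 s.py
python3 -m pendant '{"offset":[[0,0,0]],"turn":[[0,0,0]]}' >/dev/null; python3 s.py
```

```text
4.7 th 0.515 M [ 0.114  0.144 -0.109] t7 -0.601 F [-0.2  0.8  1. ] z 0.1452
4.95 th 0.590 M [ 0.166  0.179 -0.114] t7 -0.599 F [-0.9  1.6  0.7] z 0.1448
5.08 th 0.587 M [ 0.199  0.174 -0.08 ] t7 0.038 F [-0.4  0.8  1.7] z 0.1448
5.2 th 0.586 M [ 0.157  0.131 -0.12 ] t7 0.107 F [-0.9  1.2  1.4] z 0.1448
```

```bash

python3 -m pendant '{"offset":[[0,0.002,0],[0,0.002,0]],"turn":[[0,0.1,0],[0,0.1,0]]}' >/dev/null; python3 s.py
python3 -m pendant '{"offset":[[0,0,0]],"turn":[[0,0,0]]}' >/dev/null; python3 s.py
python3 -m pendant '{"offset":[[0,0.002,0],[0,0.002,0]],"turn":[[0,0.1,0],[0,0.1,0]]}' >/dev/null; python3 s.py
python3 -m pendant '{"offset":[[0,0,0]],"turn":[[0,0,0]]}' >/dev/null; python3 s.py
```

```text
5.45 th 0.663 M [ 0.159  0.247 -0.084] t7 -0.622 F [0.2 1.8 1.2] z 0.1445
5.58 th 0.661 M [ 0.121  0.173 -0.105] t7 0.060 F [0.3 1.4 0.8] z 0.1444
5.83 th 0.738 M [ 0.162  0.24  -0.178] t7 -0.620 F [-0.2  2.   2.9] z 0.1441
5.95 th 0.736 M [ 0.149  0.217 -0.086] t7 0.057 F [-0.6  1.3  1.4] z 0.1441
```

```bash

python3 -m pendant '{"offset":[[0,0.002,0],[0,0.002,0]],"turn":[[0,0.1,0],[0,0.1,0]]}' >/dev/null; python3 s.py
python3 -m pendant '{"offset":[[0,0,0]],"turn":[[0,0,0]]}' >/dev/null; python3 s.py
python3 -m pendant '{"offset":[[0,0.002,0],[0,0.002,0]],"turn":[[0,0.1,0],[0,0.1,0]]}' >/dev/null; python3 s.py
python3 -m pendant '{"offset":[[0,0,0]],"turn":[[0,0,0]]}' >/dev/null; python3 s.py
```

```text
6.2 th 0.812 M [ 0.152  0.352 -0.024] t7 -0.619 F [-0.9  1.5  2.3] z 0.1437
6.33 th 0.810 M [ 0.15   0.261 -0.099] t7 0.056 F [-1.   1.1  1.4] z 0.1437
6.58 th 0.887 M [ 0.131  0.334 -0.175] t7 -0.624 F [-1.6  1.3  2.5] z 0.1434
6.7 th 0.885 M [ 0.193  0.308 -0.17 ] t7 0.058 F [-0.1  1.2  2.3] z 0.1434
```

```bash

for k in 1 2 3 4; do python3 -m pendant '{"offset":[[0,0,0]],"turn":[[0,0,0]]}' >/dev/null; python3 s.py; done
```

```text
6.83 th 0.884 M [ 0.192  0.348 -0.081] t7 0.104 F [-2.   1.6  2.1] z 0.1434
6.95 th 0.883 M [ 0.171  0.286 -0.118] t7 0.122 F [-1.   0.6  1.6] z 0.1434
7.08 th 0.883 M [ 0.206  0.36  -0.06 ] t7 0.120 F [-1.2  1.5  2. ] z 0.1434
7.2 th 0.882 M [ 0.155  0.286 -0.153] t7 0.119 F [-0.6  1.9  1.7] z 0.1434
```

```bash
cat > a.py <<'E'
from h import *
import sys
o=manip.get_obs();L=[o['torque']]
for i in range(int(sys.argv[1])):
    manip.camera("top");o=manip.get_obs();L.append(o['torque'])
L=np.array(L);R=Ro.from_quat(o['ee_rot']).as_matrix();az=np.arctan2(R[1,0],R[0,0])
print(round(o['clock'],2),"th %.3f"%(A0-az),"Mz %.3f +- %.3f"%(L[:,2].mean(),L[:,2].std()/len(L)**.5),L[:,2].round(2),"F",o['ft_force'].round(1),"z %.4f"%o['position'][2])
E
python3 -m pendant '{"offset":[[0,0.002,0],[0,0.002,0]],"turn":[[0,0.1,0],[0,0.1,0]]}' >/dev/null; python3 a.py 6
python3 -m pendant '{"offset":[[0,0.002,0],[0,0.002,0]],"turn":[[0,0.1,0],[0,0.1,0]]}' >/dev/null; python3 a.py 6
```

```text
7.75 th 0.960 Mz -0.070 +- 0.012 [-0.09 -0.08 -0.13 -0.06 -0.05 -0.03 -0.05] F [-1.   1.3  3.1] z 0.1430
8.3 th 1.038 Mz -0.096 +- 0.017 [-0.09 -0.17 -0.15 -0.09 -0.07 -0.06 -0.04] F [-1.2  1.4  2.8] z 0.1427
```

```bash
python3 - <<'E'
from h import *
st()
a=[]
for n,(u,v) in(("top",(275,235)),("side",(337,188))):
    p,_=manip.camera(n);a.append(cv2.resize(p[v-40:v+40,u-40:u+40,::-1],None,fx=5,fy=5,interpolation=cv2.INTER_CUBIC))
cv2.imwrite("pics/k2b.png",np.clip(np.hstack(a)*1.5,0,255).astype('uint8'))
E
```

```text
t 8.3 p [0.618  0.1501 0.1427] th 1.038 az 0.344 F [-1.2  1.4  2.8] M [ 0.249  0.53  -0.038] g 0.297 q7 0.19 tilt [-0.     0.001]
```

View pics/k2b.png

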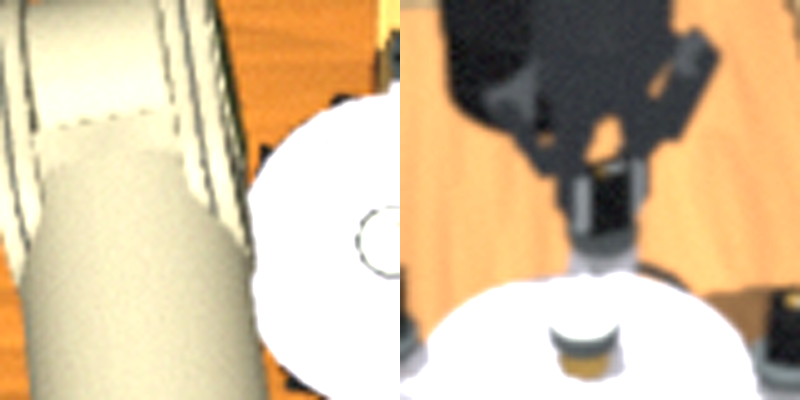

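```bash

for k in 1 2 3 4; do python3 -m pendant '{"offset":[[0,0.001,0]],"turn":[[0,0.04,0]]}' >/dev/null; python3 s.py; done; python3 a.py 4
```

```text
8.53 th 1.071 M [0.198 0.635 0.187] t7 0.660 F [-1.9  0.6  3.9] z 0.1425
8.65 th 1.104 M [0.139 0.602 0.155] t7 0.404 F [-1.9  0.7  4.7] z 0.1424
8.78 th 1.138 M [0.115 0.641 0.125] t7 0.383 F [-2.   0.2  3.2] z 0.1422
8.9 th 1.172 M [0.143 0.701 0.161] t7 0.369 F [-2.5  1.3  4.5] z 0.1420
9.1 th 1.169 Mz 0.064 +- 0.028 [ 0.16  0.1   0.06  0.03 -0.02] F [-1.8  0.5  5. ] z 0.1421
```

```bash

python3 -m pendant '{"offset":[[0,0,0],[0,0,0],[0,-0.16,0],[0,-0.32,0]],"turn":[[0,0,0],[0,0,0],[0,0,0],[0,0,0]]}' 75 >/dev/null; python3 -c "
from h import *
st();plan(.5774,-.0623,.2,A0-.06)"
```

```text
t 9.6 p [0.6179 0.1497 0.2064] th 1.17 az 0.212 F [ 0.6 -0.1  0.1] M [-0.007 -0.032 -0.006] g 0.75 q7 0.05 tilt [-0.001  0.001]
off [-0.421  0.032 -0.993] turn [-2.000e-03 -1.413e+00 -1.000e-03]
```

```bash

python3 -m pendant '{"offset":[[-0.08,0,-0.2],[-0.17,0,-0.4],[-0.25,0,-0.6],[-0.34,0.01,-0.8],[-0.421,0.02,-0.993]],"turn":[[0,-0.2,0],[0,-0.4,0],[0,-0.6,0],[0,-0.8,0],[0,-1,0]]}' >/dev/null; python3 -c "
from h import *
st();plan(.5774,-.0623,.2,A0-.06)"
```

```text
t 10.22 p [ 0.5769 -0.064   0.2022] th 0.38 az 1.002 F [ 1.  -0.8  0.8] M [-0.051 -0.072  0.014] g 0.752 q7 1.14 tilt [-0.001  0.   ]
off [0.009 0.011 0.002] turn [-0.001 -0.407 -0.   ]
```

Then rotate, descend to 0.147, and grip.

```bash

python3 -m pendant '{"offset":[[0.009,0.01,0.002],[0.009,0.01,0.002],[0.009,0.01,0.002],[0.009,0.14,0.002],[0.009,0.275,0.002],[0.009,0.275,0.002]],"turn":[[0,-0.2,0],[0,-0.407,0],[0,-0.407,0],[0,-0.407,0],[0,-0.407,0],[0,-0.407,0]]}' >/dev/null; python3 -c "
from h import *
st()"
python3 -m pendant '{"offset":[[0,0,0],[0,0,0],[0,0,0],[0,0,0]],"turn":[[0,0,0],[0,0,0],[0,0,0],[0,0,0]]}' 15 40 >/dev/null
python3 -c "
from h import *
st()"
```

```text
t 10.97 p [ 0.5762 -0.0622  0.1455] th 0.063 az 1.319 F [-0.3  0.3  0.2] M [0.104 0.01  0.054] g 0.745 q7 1.46 tilt [-0.005 -0.   ]
t 11.47 p [ 0.5769 -0.0618  0.1467] th 0.063 az 1.319 F [-0.1  1.9  6.2] M [ 0.399  0.205 -0.134] g 0.3 q7 1.46 tilt [-0.003  0.001]
```

```bash

for k in 1 2 3 4 5 6 7; do python3 -m pendant '{"offset":[[0,0.0016,0]],"turn":[[0,0.08,0]]}' >/dev/null; python3 s.py; done
```

```text
11.6 th 0.127 M [-0.094  0.117  0.148] t7 1.409 F [ 0.   0.6 -3.4] z 0.1467
11.72 th 0.192 M [ 0.058 -0.253  0.155] t7 0.934 F [ 0.9  0.5 -3.2] z 0.1464
11.85 th 0.257 M [ 0.048 -0.211  0.064] t7 0.937 F [ 0.7  0.8 -3.2] z 0.1460
11.97 th 0.322 M [ 0.081 -0.192  0.091] t7 0.931 F [ 0.8  0.3 -2.6] z 0.1457
12.1 th 0.387 M [ 0.106 -0.131  0.085] t7 0.930 F [ 0.8 -0.  -2.2] z 0.1454
12.22 th 0.451 M [ 0.035 -0.196  0.117] t7 0.928 F [ 0.8 -0.1 -1.8] z 0.1451
12.35 th 0.516 M [ 0.072 -0.18   0.125] t7 0.927 F [ 2.   0.4 -2.4] z 0.1448
```

```bash

for k in 1 2 3; do python3 -m pendant '{"offset":[[0,0.0016,0]],"turn":[[0,0.08,0]]}' >/dev/null; python3 s.py; done
```

```text
12.47 th 0.581 M [ 0.116 -0.18   0.137] t7 0.926 F [ 0.5  0.3 -2.3] z 0.1444
12.6 th 0.646 M [ 0.105 -0.17   0.125] t7 0.921 F [ 1.   1.1 -2.7] z 0.1441
12.72 th 0.711 M [ 0.112 -0.191  0.1  ] t7 0.913 F [ 0.9  0.4 -2. ] z 0.1438
```

```bash

for k in 1 2 3; do python3 -m pendant '{"offset":[[0,0.0012,0]],"turn":[[0,0.06,0]]}' >/dev/null; python3 s.py; done
```

```text
12.85 th 0.760 M [ 0.122 -0.184  0.134] t7 0.528 F [ 0.3 -0.2 -2.6] z 0.1436
12.97 th 0.809 M [ 0.078 -0.169  0.093] t7 0.640 F [ 0.3  0.4 -2.2] z 0.1433
13.1 th 0.857 M [ 0.098 -0.084  0.115] t7 0.632 F [ 1.   0.3 -1.8] z 0.1431
```

```bash

for k in 1 2 3 4; do python3 -m pendant '{"offset":[[0,0.0012,0]],"turn":[[0,0.06,0]]}' >/dev/null; python3 s.py; done
```

```text
13.22 th 0.906 M [ 0.034 -0.124  0.182] t7 0.626 F [ 0.9  0.2 -2.1] z 0.1429
13.35 th 0.955 M [ 0.039 -0.152  0.165] t7 0.615 F [ 0.7  0.3 -2.5] z 0.1427
13.47 th 1.003 M [ 0.09  -0.106  0.189] t7 0.605 F [-0.1 -0.3 -1.4] z 0.1424
13.6 th 1.052 M [ 0.065 -0.104  0.131] t7 0.593 F [ 1.   0.3 -0.9] z 0.1423
```

```bash

python3 -m pendant '{"offset":[[0,0,0],[0,0,0],[0,-0.16,0],[0,-0.3,0]],"turn":[[0,0,0],[0,0,0],[0,0,0],[0,0,0]]}' 75 >/dev/null; python3 -c "
from h import *
st();plan(.7036,.0236,.2,A0-.06)"
```

```text
t 14.1 p [ 0.5772 -0.0613  0.2032] th 1.051 az 0.331 F [-0.1 -0.3 -0.7] M [ 0.021  0.025 -0.003] g 0.755 q7 0.49 tilt [-0.001 -0.001]
off [0.735 0.015 0.196] turn [ 1.000e-03 -1.262e+00 -2.000e-03]
```

```bash

python3 -m pendant '{"offset":[[0.15,0,0.04],[0.3,0,0.08],[0.45,0,0.12],[0.6,0.01,0.16],[0.735,0.015,0.196]],"turn":[[0,-0.2,0],[0,-0.4,0],[0,-0.6,0],[0,-0.8,0],[0,-1,0]]}' >/dev/null; python3 -c "
from h import *
st();plan(.7036,.0236,.147,A0-.06)"
```

```text
t 14.72 p [0.7043 0.0242 0.1999] th 0.26 az 1.122 F [-0.1 -0.7  0.8] M [-0.007  0.048 -0.026] g 0.751 q7 1.16 tilt [-0.001 -0.001]
off [-0.004  0.264  0.002] turn [-0.    -0.254 -0.002]
```

```bash

python3 -m pendant '{"offset":[[-0.004,0,0.002],[-0.004,0.01,0.002],[-0.004,0.13,0.002],[-0.004,0.264,0.002],[-0.004,0.264,0.002]],"turn":[[0,-0.15,0],[0,-0.254,0],[0,-0.254,0],[0,-0.254,0],[0,-0.254,0]]}' >/dev/null; python3 s.py
python3 -m pendant '{"offset":[[0,0,0],[0,0,0],[0,0,0],[0,0,0]],"turn":[[0,0,0],[0,0,0],[0,0,0],[0,0,0]]}' 15 40 >/dev/null
python3 -c "
from h import *
st()"
for k in 1 2 3 4 5 6 7; do python3 -m pendant '{"offset":[[0,0.0015,0]],"turn":[[0,0.06,0]]}' >/dev/null; python3 s.py; done
```

```text
15.35 th 0.060 M [ 0.034  0.002 -0.022] t7 0.059 F [0.7 0.3 0.2] z 0.1449
t 15.85 p [0.703  0.0241 0.1463] th 0.059 az 1.323 F [-1.1  1.8  5. ] M [ 0.351  0.103 -0.083] g 0.302 q7 1.36 tilt [-0.003 -0.001]
15.97 th 0.107 M [-0.007  0.131  0.108] t7 0.991 F [-1.3 -0.4 -2.3] z 0.1465
16.1 th 0.155 M [ 0.102 -0.116  0.083] t7 0.653 F [ 0.8  1.  -1.3] z 0.1462
16.23 th 0.204 M [ 0.153 -0.095  0.09 ] t7 0.657 F [ 0.9  0.6 -0.1] z 0.1459
16.35 th 0.252 M [ 0.158 -0.039  0.114] t7 0.653 F [-0.   0.3 -0.3] z 0.1457
16.48 th 0.300 M [0.089 0.016 0.044] t7 0.652 F [ 0.2  0.9 -0.5] z 0.1454
16.6 th 0.349 M [ 0.153 -0.08   0.144] t7 0.652 F [ 0.4  0.2 -0. ] z 0.1452
16.73 th 0.397 M [ 0.123 -0.033  0.087] t7 0.651 F [0.3 0.6 0.4] z 0.1449
```

```bash

for k in 1 2 3 4 5; do python3 -m pendant '{"offset":[[0,0.0012,0]],"turn":[[0,0.06,0]]}' >/dev/null; python3 s.py; done
```

```text
16.85 th 0.445 M [ 0.181 -0.105  0.156] t7 0.648 F [ 1.3  1.4 -1. ] z 0.1447
16.98 th 0.494 M [ 0.128 -0.107  0.091] t7 0.640 F [ 0.   0.3 -0.7] z 0.1445
17.1 th 0.542 M [ 0.089 -0.033  0.098] t7 0.628 F [ 0.2  1.2 -0.8] z 0.1443
17.23 th 0.590 M [ 0.135 -0.054  0.11 ] t7 0.617 F [ 0.6  0.7 -0.7] z 0.1440
17.35 th 0.639 M [ 0.035 -0.094  0.148] t7 0.610 F [ 1.3  1.2 -1.4] z 0.1438
```

```bash

for k in 1 2; do python3 -m pendant '{"offset":[[0,0.0012,0]],"turn":[[0,0.06,0]]}' >/dev/null; python3 s.py; done
python3 -m pendant '{"offset":[[0,0,0],[0,0,0],[0,-0.16,0],[0,-0.3,0]],"turn":[[0,0,0],[0,0,0],[0,0,0],[0,0,0]]}' 75 >/dev/null; python3 -c "
from h import *
st();plan(.491,.064,.2,A0-.06)"
```

```text
17.48 th 0.687 M [ 0.096 -0.078  0.154] t7 0.602 F [ 0.7  0.5 -1.3] z 0.1436
17.6 th 0.735 M [ 0.086 -0.082  0.164] t7 0.591 F [ 1.5  0.  -0.1] z 0.1434
t 18.1 p [0.7033 0.0246 0.2043] th 0.735 az 0.647 F [ 1.  -0.5  0.1] M [-0.024 -0.03   0.002] g 0.749 q7 0.72 tilt [-0.001 -0.002]
off [-0.728  0.023  0.797] turn [ 0.    -0.859 -0.003]
```

```bash

python3 -m pendant '{"offset":[[-0.15,0,0.16],[-0.3,0,0.32],[-0.45,0,0.48],[-0.6,0.01,0.64],[-0.728,0.02,0.797],[-0.728,0.02,0.797]],"turn":[[0,-0.17,0],[0,-0.34,0],[0,-0.51,0],[0,-0.68,0],[0,-0.859,0],[0,-0.859,0]]}' >/dev/null; python3 -c "
from h import *
st();plan(.491,.064,.147,A0-.06)"
```

```text
t 18.85 p [0.4891 0.0647 0.2008] th 0.056 az 1.326 F [1.4 0.3 1.4] M [-0.04  -0.072 -0.006] g 0.752 q7 1.12 tilt [-0.001 -0.001]
off [-0.001  0.269 -0.01 ] turn [-0.002  0.005 -0.001]
```

```bash

python3 -m pendant '{"offset":[[0,0.13,-0.01],[0,0.269,-0.01],[0,0.269,-0.01]],"turn":[[0,0,0],[0,0,0],[0,0,0]]}' >/dev/null; python3 s.py
python3 -m pendant '{"offset":[[0,0,0],[0,0,0],[0,0,0],[0,0,0]],"turn":[[0,0,0],[0,0,0],[0,0,0],[0,0,0]]}' 15 40 >/dev/null
python3 -c "
from h import *
st()"
for k in 1 2 3 4 5 6 7; do python3 -m pendant '{"offset":[[0,0.0015,0]],"turn":[[0,0.06,0]]}' >/dev/null; python3 s.py; done
```

```text
19.23 th 0.057 M [ 0.048  0.019 -0.013] t7 0.139 F [-0.2  0.5 -0. ] z 0.1458
t 19.73 p [0.4916 0.0642 0.147 ] th 0.057 az 1.325 F [1.9 3.5 6.6] M [ 0.577 -0.249  0.002] g 0.296 q7 1.15 tilt [-0.001 -0.001]
19.85 th 0.104 M [-0.085  0.246  0.129] t7 1.076 F [-0.3  0.1 -2.5] z 0.1471
19.98 th 0.153 M [ 0.156 -0.241  0.093] t7 0.709 F [ 1.7  1.5 -2.8] z 0.1468
20.1 th 0.201 M [ 0.252 -0.271  0.11 ] t7 0.710 F [ 1.2  2.4 -1.5] z 0.1465
20.23 th 0.250 M [ 0.164 -0.211  0.11 ] t7 0.706 F [ 1.1  2.1 -0.9] z 0.1463
20.35 th 0.298 M [ 0.183 -0.143  0.064] t7 0.706 F [ 2.1  1.2 -0.9] z 0.1461
20.48 th 0.347 M [ 0.275 -0.136  0.08 ] t7 0.706 F [ 1.1  1.6 -0.4] z 0.1458
20.6 th 0.395 M [ 0.226 -0.2    0.074] t7 0.705 F [ 1.5  0.2 -0.9] z 0.1455
```

```bash

for k in 1 2 3 4 5; do python3 -m pendant '{"offset":[[0,0.0012,0]],"turn":[[0,0.06,0]]}' >/dev/null; python3 s.py; done
```

```text
20.73 th 0.444 M [ 0.221 -0.284  0.075] t7 0.702 F [ 1.9  1.4 -1.3] z 0.1454
20.85 th 0.492 M [ 0.312 -0.278  0.09 ] t7 0.702 F [ 1.3  1.2 -1. ] z 0.1451
20.98 th 0.541 M [ 0.322 -0.219  0.067] t7 0.702 F [ 2.1  1.7 -0.8] z 0.1448
21.1 th 0.589 M [ 0.262 -0.225  0.099] t7 0.701 F [ 1.7  1.3 -2.4] z 0.1446
21.23 th 0.638 M [ 0.266 -0.253  0.099] t7 0.701 F [ 2.1  1.9 -1.3] z 0.1444
```

```bash

for k in 1 2 3 4 5; do python3 -m pendant '{"offset":[[0,0.0012,0]],"turn":[[0,0.06,0]]}' >/dev/null; python3 s.py; done
```

```text
21.35 th 0.686 M [ 0.254 -0.312  0.154] t7 0.701 F [ 1.7  1.8 -2.4] z 0.1441
21.48 th 0.735 M [ 0.296 -0.253  0.123] t7 0.701 F [ 2.6  1.2 -1.5] z 0.1439
21.6 th 0.783 M [ 0.314 -0.252  0.088] t7 0.701 F [ 1.7  0.1 -2.4] z 0.1436
21.73 th 0.832 M [ 0.337 -0.204  0.079] t7 0.700 F [ 1.3  1.1 -1.4] z 0.1434
21.85 th 0.880 M [ 0.3   -0.244  0.119] t7 0.700 F [ 0.8  1.6 -1.9] z 0.1432
```

```bash

for k in 1 2 3 4 5; do python3 -m pendant '{"offset":[[0,0.0012,0]],"turn":[[0,0.06,0]]}' >/dev/null; python3 s.py; done
```

```text
21.98 th 0.929 M [ 0.279 -0.207  0.108] t7 0.700 F [ 2.2  0.6 -1.6] z 0.1429
22.1 th 0.977 M [ 0.301 -0.226  0.182] t7 0.689 F [ 2.3  1.3 -1.9] z 0.1427
22.23 th 1.026 M [ 0.342 -0.303  0.112] t7 0.680 F [ 1.3  2.  -2. ] z 0.1425
22.35 th 1.074 M [ 0.332 -0.148  0.151] t7 0.671 F [ 2.1  0.9 -3. ] z 0.1422
22.48 th 1.123 M [ 0.338 -0.228  0.148] t7 0.661 F [ 2.6  1.3 -1.5] z 0.1420
```

```bash

for k in 1 2; do python3 -m pendant '{"offset":[[0,0.0012,0]],"turn":[[0,0.06,0]]}' >/dev/null; python3 s.py; done
python3 -m pendant '{"offset":[[0,0,0],[0,0,0],[0,-0.16,0],[0,-0.3,0]],"turn":[[0,0,0],[0,0,0],[0,0,0],[0,0,0]]}' 75 >/dev/null; python3 -c "
from h import *
st();plan(.618,.1502,.2,A0-1.169)"
```

```text
22.6 th 1.171 M [ 0.355 -0.18   0.117] t7 0.651 F [ 2.1  1.4 -1.9] z 0.1418
22.73 th 1.220 M [ 0.29  -0.151  0.161] t7 0.640 F [ 2.6  1.6 -1.3] z 0.1416
t 23.23 p [0.4912 0.0645 0.2025] th 1.219 az 0.163 F [ 0.2  0.2 -1. ] M [-0.026  0.025  0.008] g 0.752 q7 -0.03 tilt [ 0.    -0.003]
off [0.695 0.011 0.32 ] turn [ 0.003 -0.064 -0.001]
```

```bash

python3 -m pendant '{"offset":[[0.23,0,0.107],[0.46,0,0.213],[0.695,0.011,0.32],[0.695,0.011,0.32]],"turn":[[0,-0.06,0],[0,-0.064,0],[0,-0.064,0],[0,-0.064,0]]}' >/dev/null; python3 -c "
from h import *
st();plan(.618,.1502,.143,A0-1.169)"
```

```text
t 23.73 p [0.6189 0.1527 0.1976] th 1.165 az 0.217 F [-0.4 -0.8 -0.7] M [-0.013  0.079 -0.012] g 0.751 q7 0.04 tilt [-0.002 -0.004]
off [-0.006  0.273 -0.01 ] turn [ 0.005  0.005 -0.004]
```

```bash

python3 -m pendant '{"offset":[[-0.006,0.13,-0.01],[-0.006,0.273,-0.01],[-0.006,0.273,-0.01]],"turn":[[0,0,0],[0,0,0],[0,0,0]]}' >/dev/null; python3 s.py
python3 -m pendant '{"offset":[[0,0,0],[0,0,0],[0,0,0],[0,0,0]],"turn":[[0,0,0],[0,0,0],[0,0,0],[0,0,0]]}' 15 40 >/dev/null
python3 -c "
from h import *
st()"
for k in 1 2; do python3 -m pendant '{"offset":[[0,0.0015,0]],"turn":[[0,0.06,0]]}' >/dev/null; python3 s.py; done
```

```text
24.1 th 1.165 M [ 0.012  0.031 -0.016] t7 0.100 F [-0.1 -1.   0.5] z 0.1413
t 24.6 p [0.6179 0.1495 0.1431] th 1.165 az 0.217 F [5.5 0.3 7.4] M [ 0.083 -0.787 -0.067] g 0.299 q7 0.06 tilt [-0.002 -0.005]
24.73 th 1.213 M [-0.026  0.051  0.212] t7 0.901 F [ 0.6 -0.1 -4.7] z 0.1432
24.85 th 1.261 M [ 0.02  -0.398  0.19 ] t7 0.557 F [ 3.1 -0.  -2.2] z 0.1430
```

```bash

for k in 1 2 3; do python3 -m pendant '{"offset":[[0,0.0012,0]],"turn":[[0,0.06,0]]}' >/dev/null; python3 s.py; done
```

```text
24.98 th 1.309 M [ 0.046 -0.44   0.237] t7 0.547 F [ 4.2 -1.3 -2.1] z 0.1427
25.1 th 1.357 M [ 0.035 -0.398  0.267] t7 0.531 F [ 2.2  0.2 -1. ] z 0.1425
25.23 th 1.406 M [ 0.058 -0.366  0.194] t7 0.520 F [ 3.4  0.  -0.7] z 0.1423
```

```bash

python3 -m pendant '{"offset":[[0,0.0012,0]],"turn":[[0,0.06,0]]}' >/dev/null; python3 s.py
python3 -m pendant '{"offset":[[0,0,0],[0,0,0],[0,-0.16,0],[0,-0.3,0]],"turn":[[0,0,0],[0,0,0],[0,0,0],[0,0,0]]}' 75 >/dev/null; python3 -c "
from h import *
st();plan(.577,-.0618,.2,A0-1.05)"
```

```text
25.35 th 1.454 M [ 0.067 -0.373  0.257] t7 0.508 F [ 2.1 -0.9 -1.4] z 0.1421
t 25.85 p [0.6176 0.1499 0.203 ] th 1.453 az -0.071 F [ 0.1 -0.1 -0.5] M [0.    0.038 0.015] g 0.75 q7 -0.23 tilt [-0.003 -0.005]
off [-0.127  0.021 -1.07 ] turn [ 0.006 -0.513 -0.005]
```

```bash

python3 -m pendant '{"offset":[[-0.03,0,-0.25],[-0.06,0,-0.5],[-0.09,0.01,-0.75],[-0.127,0.02,-1],[-0.127,0.02,-1]],"turn":[[0,-0.13,0],[0,-0.26,0],[0,-0.39,0],[0.006,-0.513,-0.005],[0.006,-0.513,-0.005]]}' >/dev/null; python3 -c "
from h import *
st();plan(.577,-.0618,.1435,A0-1.05)"
```

```text
t 26.48 p [ 0.5768 -0.0531  0.2006] th 1.056 az 0.326 F [-0.5 -0.1  0.2] M [ 0.019  0.017 -0.017] g 0.753 q7 0.46 tilt [ 0.001 -0.001]
off [-0.013  0.286 -0.041] turn [ 0.001 -0.008  0.   ]
```

```bash

python3 -m pendant '{"offset":[[-0.013,0.03,-0.041],[-0.013,0.15,-0.041],[-0.013,0.286,-0.041],[-0.013,0.286,-0.041]],"turn":[[0,-0.008,0],[0,-0.008,0],[0,-0.008,0],[0,-0.008,0]]}' >/dev/null; python3 s.py
python3 -m pendant '{"offset":[[0,0,0],[0,0,0],[0,0,0],[0,0,0]],"turn":[[0,0,0],[0,0,0],[0,0,0],[0,0,0]]}' 15 40 >/dev/null
python3 -c "
from h import *
st()"
for k in 1 2 3 4 5; do python3 -m pendant '{"offset":[[0,0.0012,0]],"turn":[[0,0.06,0]]}' >/dev/null; python3 s.py; done
```

```text
26.98 th 1.048 M [ 0.018 -0.07  -0.022] t7 0.144 F [ 0.3 -1.1  0.2] z 0.1414
t 27.48 p [ 0.5768 -0.0606  0.1425] th 1.048 az 0.334 F [2.4 1.5 6. ] M [ 0.459 -0.569 -0.083] g 0.295 q7 0.51 tilt [-0.001 -0.001]
27.6 th 1.095 M [ 0.017 -0.097  0.18 ] t7 0.949 F [ 2.1 -0.  -1.7] z 0.1425
27.73 th 1.144 M [ 0.077 -0.488  0.122] t7 0.592 F [ 2.1 -0.4 -1.1] z 0.1423
27.85 th 1.192 M [ 0.13  -0.463  0.168] t7 0.583 F [ 3.2  0.9 -0.1] z 0.1421
27.98 th 1.240 M [ 0.128 -0.35   0.173] t7 0.568 F [ 3.3  0.3 -0.8] z 0.1418
28.1 th 1.288 M [ 0.095 -0.389  0.191] t7 0.555 F [ 1.3  0.2 -0.3] z 0.1416
```

```bash

for k in 1 2 3 4; do python3 -m pendant '{"offset":[[0,0.0012,0]],"turn":[[0,0.06,0]]}' >/dev/null; python3 s.py; done
```

```text
28.23 th 1.337 M [ 0.193 -0.362  0.177] t7 0.542 F [2.7 0.7 0.1] z 0.1414
28.35 th 1.385 M [ 0.112 -0.398  0.202] t7 0.529 F [ 2.3  0.3 -0.3] z 0.1412
28.48 th 1.433 M [ 0.094 -0.321  0.163] t7 0.516 F [2.3 0.5 0. ] z 0.1410
28.6 th 1.481 M [ 0.157 -0.388  0.249] t7 0.502 F [ 2.2  0.5 -0.6] z 0.1408
```

```bash

python3 -m pendant '{"offset":[[0,0.0012,0]],"turn":[[0,0.06,0]]}' >/dev/null; python3 s.py
python3 -m pendant '{"offset":[[0,0,0],[0,0,0],[0,-0.16,0],[0,-0.3,0]],"turn":[[0,0,0],[0,0,0],[0,0,0],[0,0,0]]}' 75 >/dev/null; python3 -c "
from h import *
st();plan(.7032,.0243,.2,A0-.735)"
```

```text
28.73 th 1.529 M [ 0.116 -0.298  0.315] t7 0.487 F [3.2 0.4 0.1] z 0.1406
t 29.23 p [ 0.5771 -0.0605  0.2013] th 1.529 az -0.147 F [-0.2  0.1 -0.5] M [ 0.073 -0.009  0.03 ] g 0.752 q7 0.03 tilt [ 0.    -0.002]
off [0.562 0.006 0.512] turn [ 0.003 -1.011 -0.   ]
```

```bash

python3 -m pendant '{"offset":[[0.11,0,0.1],[0.22,0,0.2],[0.34,0,0.3],[0.45,0,0.41],[0.562,0.006,0.512],[0.562,0.006,0.512]],"turn":[[0,-0.2,0],[0,-0.4,0],[0,-0.6,0],[0,-0.8,0],[0,-1,0],[0,-1,0]]}' >/dev/null; python3 -c "
from h import *
st();plan(.7032,.0243,.1445,A0-.735)"
```

```text
t 29.98 p [0.7039 0.026  0.1987] th 0.739 az 0.643 F [-0.4  0.  -0.9] M [-0.011  0.015  0.021] g 0.751 q7 0.69 tilt [-0.001 -0.002]
off [-0.007  0.271 -0.005] turn [ 0.001 -0.005 -0.003]
```

```bash

python3 -m pendant '{"offset":[[-0.007,0.13,-0.005],[-0.007,0.271,-0.005],[-0.007,0.271,-0.005]],"turn":[[0,0,0],[0,0,0],[0,0,0]]}' >/dev/null; python3 s.py
python3 -m pendant '{"offset":[[0,0,0],[0,0,0],[0,0,0],[0,0,0]],"turn":[[0,0,0],[0,0,0],[0,0,0],[0,0,0]]}' 15 40 >/dev/null
python3 -c "
from h import *
st()"
for k in 1 2 3 4 5; do python3 -m pendant '{"offset":[[0,0.0012,0]],"turn":[[0,0.06,0]]}' >/dev/null; python3 s.py; done
```

```text
30.35 th 0.741 M [ 0.02  -0.026 -0.013] t7 0.062 F [ 0.  -0.5  0.7] z 0.1423
t 30.85 p [0.7031 0.0243 0.1444] th 0.74 az 0.641 F [5.5 1.4 4.3] M [ 0.414 -0.952 -0.066] g 0.298 q7 0.71 tilt [-0.001 -0.002]
30.98 th 0.788 M [-0.178  0.091  0.127] t7 0.926 F [ 0.3  0.1 -6.9] z 0.1445
31.1 th 0.836 M [-0.017 -0.463  0.178] t7 0.581 F [ 4.1  0.5 -4.9] z 0.1442
31.23 th 0.885 M [ 0.062 -0.43   0.151] t7 0.573 F [ 3.1  0.6 -3.1] z 0.1440
31.35 th 0.933 M [ 0.041 -0.391  0.185] t7 0.556 F [ 2.6  0.7 -3.4] z 0.1438
31.48 th 0.982 M [ 0.062 -0.393  0.196] t7 0.543 F [ 3.4  0.2 -3.2] z 0.1436
```

```bash

for k in 1 2 3 4; do python3 -m pendant '{"offset":[[0,0.0012,0]],"turn":[[0,0.06,0]]}' >/dev/null; python3 s.py; done
python3 -m pendant '{"offset":[[0,0,0],[0,0,0],[0,-0.16,0],[0,-0.3,0]],"turn":[[0,0,0],[0,0,0],[0,0,0],[0,0,0]]}' 75 >/dev/null; python3 -c "
from h import *
st();plan(.4914,.0643,.2,A0-1.219)"
```

```text
31.6 th 1.030 M [ 0.062 -0.373  0.248] t7 0.530 F [ 3.   0.4 -3.2] z 0.1433
31.73 th 1.078 M [ 0.03  -0.366  0.244] t7 0.517 F [ 3.  -0.3 -3.7] z 0.1431
31.85 th 1.127 M [-0.018 -0.343  0.258] t7 0.504 F [ 3.9  0.6 -3.8] z 0.1429
31.98 th 1.175 M [ 0.063 -0.376  0.243] t7 0.492 F [ 3.  -0.2 -3.2] z 0.1427
t 32.48 p [0.7032 0.0246 0.2038] th 1.175 az 0.207 F [ 1.4  0.  -0.8] M [ 0.013 -0.016  0.016] g 0.75 q7 0.29 tilt [-0.    -0.003]
off [-0.995  0.019  0.412] turn [ 0.004  0.056 -0.001]
```

```bash

python3 -m pendant '{"offset":[[-0.25,0,0.1],[-0.5,0,0.2],[-0.75,0.01,0.31],[-0.995,0.02,0.412],[-0.995,0.02,0.412]],"turn":[[0,0.056,0],[0,0.056,0],[0,0.056,0],[0.004,0.056,0],[0.004,0.056,0]]}' >/dev/null; python3 -c "
from h import *
st();plan(.4914,.0643,.142,A0-1.219)"
```

```text
t 33.1 p [0.4884 0.0651 0.2   ] th 1.216 az 0.166 F [ 1.1 -0.2  0.6] M [ 0.036 -0.007 -0.027] g 0.75 q7 -0.02 tilt [-0.002  0.003]
off [ 0.015  0.29  -0.008] turn [-0.004  0.004 -0.002]
```

```bash

python3 -m pendant '{"offset":[[0.015,0.14,-0.008],[0.015,0.287,-0.008],[0.015,0.287,-0.008]],"turn":[[0,0.004,0],[0,0.004,0],[0,0.004,0]]}' >/dev/null; python3 s.py
python3 -m pendant '{"offset":[[0,0,0],[0,0,0],[0,0,0],[0,0,0]],"turn":[[0,0,0],[0,0,0],[0,0,0],[0,0,0]]}' 15 40 >/dev/null
python3 -c "
from h import *
st()"
for k in 1 2 3 4 5; do python3 -m pendant '{"offset":[[0,0.0012,0]],"turn":[[0,0.06,0]]}' >/dev/null; python3 s.py; done
```

```text
33.48 th 1.219 M [ 0.     0.036 -0.061] t7 0.231 F [-0.   0.3  0.8] z 0.1414
t 33.98 p [0.4919 0.0636 0.1425] th 1.219 az 0.163 F [ 0.7 -1.3  6.5] M [-0.16  -0.166  0.079] g 0.298 q7 0.02 tilt [-0.003  0.002]
34.1 th 1.267 M [-0.028  0.128  0.135] t7 1.003 F [-1.1  0.3 -3. ] z 0.1426
34.23 th 1.315 M [-0.008 -0.298  0.154] t7 0.625 F [ 0.4  0.  -2.6] z 0.1424
34.35 th 1.363 M [-0.048 -0.206  0.118] t7 0.612 F [ 1.   0.2 -1.4] z 0.1421
34.48 th 1.412 M [-0.026 -0.242  0.222] t7 0.594 F [ 1.1 -0.4 -1.7] z 0.1418
34.6 th 1.460 M [-0.1   -0.178  0.173] t7 0.580 F [ 1.1  0.1 -2.3] z 0.1417
```

```bash

for k in 1 2 3; do python3 -m pendant '{"offset":[[0,0.0012,0]],"turn":[[0,0.06,0]]}' >/dev/null; python3 s.py; done
```

```text
34.73 th 1.508 M [-0.027 -0.18   0.225] t7 0.566 F [-0.2 -0.1 -1.9] z 0.1414
34.85 th 1.557 M [-0.05  -0.215  0.216] t7 0.553 F [ 0.7 -1.1 -1.6] z 0.1412
34.98 th 1.605 M [-0.06  -0.173  0.275] t7 0.540 F [ 1.4 -0.1 -2.2] z 0.1410
```

```bash

python3 -m pendant '{"offset":[[0,0,0],[0,0,0],[0,-0.16,0],[0,-0.32,0]],"turn":[[0,0,0],[0,0,0],[0,0,0],[0,0,0]]}' 75 >/dev/null; python3 -c "
from h import *
st();plan(.618,.15,.2,A0-1.453)"
```

```text
t 35.48 p [0.4914 0.0634 0.2058] th 1.604 az -0.222 F [0.5 0.1 0.4] M [ 0.035 -0.057 -0.026] g 0.753 q7 -0.41 tilt [-0.003  0.001]
off [0.522 0.027 0.562] turn [-0.001 -0.192 -0.004]
```

```bash

python3 -m pendant '{"offset":[[0.13,0,0.14],[0.26,0,0.28],[0.39,0.01,0.42],[0.522,0.02,0.562],[0.522,0.02,0.562]],"turn":[[0,-0.1,0],[0,-0.192,0],[0,-0.192,0],[0,-0.192,0],[0,-0.192,0]]}' >/dev/null; python3 -c "
from h import *
st();plan(.618,.15,.142,A0-1.453)"
```

```text
t 36.1 p [0.6188 0.1521 0.2   ] th 1.45 az -0.068 F [-0.9 -0.1 -0.3] M [-0.02  -0.003 -0.008] g 0.753 q7 -0.21 tilt [-0.004 -0.   ]
off [-0.002  0.29  -0.011] turn [ 0.     0.004 -0.006]
```

```bash

python3 -m pendant '{"offset":[[-0.002,0.14,-0.011],[-0.002,0.285,-0.011],[-0.002,0.285,-0.011]],"turn":[[0,0.004,0],[0,0.004,0],[0,0.004,0]]}' >/dev/null; python3 s.py
python3 -m pendant '{"offset":[[0,0,0],[0,0,0],[0,0,0],[0,0,0]],"turn":[[0,0,0],[0,0,0],[0,0,0],[0,0,0]]}' 15 40 >/dev/null
for k in 1 2; do python3 -m pendant '{"offset":[[0,0.0012,0]],"turn":[[0,0.06,0]]}' >/dev/null; python3 s.py; done
python3 -m pendant '{"offset":[[0,0,0],[0,0,0],[0,-0.16,0],[0,-0.32,0]],"turn":[[0,0,0],[0,0,0],[0,0,0],[0,0,0]]}' 75 >/dev/null; python3 -c "
from h import *
st();plan(.577,-.0608,.2,A0-1.529)"
```

```text
36.48 th 1.453 M [-0.042 -0.004 -0.038] t7 0.120 F [-0.3  0.3 -0.1] z 0.1413
37.1 th 1.501 M [0.048 0.076 0.281] t7 0.817 F [ 1.5 -0.1 -4.4] z 0.1431
37.23 th 1.549 M [-0.023 -0.478  0.283] t7 0.478 F [ 2.7  0.1 -2.9] z 0.1428
t 37.73 p [0.6176 0.1493 0.2075] th 1.548 az -0.167 F [0.8 0.1 1. ] M [-0.03  -0.03  -0.038] g 0.755 q7 -0.3 tilt [-0.006 -0.001]
off [-0.026  0.039 -1.069] turn [ 0.002 -0.025 -0.007]
```

```bash

python3 -m pendant '{"offset":[[0,0.16,0],[0,0.32,0],[0,0.32,0]],"turn":[[0,0,0],[0,0,0],[0,0,0]]}' >/dev/null; python3 s.py
python3 -m pendant '{"offset":[[0,0,0],[0,0,0],[0,0,0],[0,0,0]],"turn":[[0,0,0],[0,0,0],[0,0,0],[0,0,0]]}' 15 40 >/dev/null
for k in 1 2; do python3 -m pendant '{"offset":[[0,-0.0012,0]],"turn":[[0,-0.06,0]]}' >/dev/null; python3 s.py; done
python3 -m pendant '{"offset":[[0,0,0],[0,0,0],[0,-0.16,0],[0,-0.32,0]],"turn":[[0,0,0],[0,0,0],[0,0,0],[0,0,0]]}' 75 >/dev/null; python3 -c "
from h import *
st();plan(.577,-.0608,.2,A0-1.529)"
```

```text
38.1 th 1.548 M [-0.028 -0.02   0.012] t7 0.136 F [-0.6  0.5  0.7] z 0.1414
38.73 th 1.500 M [ 0.068  0.001 -0.083] t7 -1.041 F [ 1.5 -0.6 -9.5] z 0.1437
38.85 th 1.451 M [ 0.055 -0.557 -0.082] t7 -0.687 F [ 3.5  0.1 -8.1] z 0.1439
t 39.35 p [0.6177 0.1489 0.2089] th 1.452 az -0.07 F [ 0.9  0.4 -0.1] M [-0.023 -0.023  0.009] g 0.75 q7 -0.21 tilt [-0.005 -0.002]
off [-0.129  0.047 -1.06 ] turn [ 0.003  0.098 -0.007]
```

```bash

python3 -m pendant '{"offset":[[0,-0.2,0],[0,-0.3,0.25],[-0.1,-0.3,0.5],[-0.2,-0.3,0.75],[-0.3,-0.3,1],[-0.3,-0.3,1]],"turn":[[0,0,0],[0,0,0],[0,0,0],[0,0,0],[0,0,0],[0,0,0]]}' >/dev/null; python3 - <<'E'
from h import *
st()
f=0;a=[]
for n in("top","side"):
    p,d=manip.camera(n);X=cloud(n,d);p0=np.load(n+"0.npz");X0=cloud(n,p0['d'])
    for Y,dd,l in((X0,p0['d'],"before"),(X,d,"now")):
        r=np.hypot(Y[...,0]-.5975,Y[...,1]-.043);m=(r<.08)&(r>.03)&(abs(Y[...,2]-.118)<.01)&(dd>0);q=Y[m]
        s=np.linalg.lstsq(np.c_[q[:,:2]-q[:,:2].mean(0),np.ones(len(q))],q[:,2],rcond=None)[0];print(n,l,len(q),"slope",s[:2].round(4),"z",s[2].round(4))
    a.append(p[100:400,60:500] if n=="top" else p[100:400,180:580])
cv2.imwrite("pics/end.png",cv2.resize(np.hstack(a)[:,:,::-1],(800,300)))
E
```

```text
t 40.1 p [0.5693 0.3587 0.2683] th 1.445 az -0.063 F [ 0.4 -0.2 -1. ] M [-0.11  -0.026 -0.031] g 0.749 q7 -0.54 tilt [-0.007  0.   ]
top before 1779 slope [0.0017 0.0046] z 0.1224
top now 1919 slope [0.002  0.0012] z 0.1215
side before 1260 slope [0.0061 0.0034] z 0.1228
side now 1365 slope [0.0017 0.0007] z 0.1216
```

View pics/end.png

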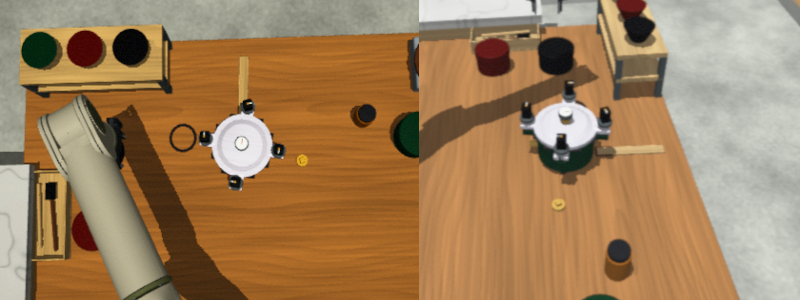

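The picture shows the lid seated level, with the ring, plug, spatula and jar in place. The lid sank about 1.0 mm, which matches roughly 15 N per knob on the seal. The arm is clear of everything.

```bash
python3 -c "
from workcell import manip
print(manip.hand_in())"
```

```text
the job is handed in; nothing more can be done
None
```

I tightened all four clamp knobs crosswise in two rounds and handed the job in at about 40 s of the 72 s allowed; it reports no verdict.

**Sequence:** In the first round I turned knobs 2 and 4 snug, then 1 and 3, to about 6–8 N each. In the second round I tightened 2 and 4, then 1 and 3, to about 14–16 N each. I judged these forces from the turning torque, the joint 7 torque and the knob angles, as foot force cannot be read directly.

**Recheck of knob 2:** A last small turn put it at about 17–18 N, higher than I wanted. I turned it back by the same amount, to about 15 N.

**Last checks:**
- **Lid:** it leans about 0.002 rad in both views and sank about 1.0 mm, which agrees with about 15 N per knob.
- **Bystanders:** the ring, plug, spatula and jar look unmoved. In the last picture the arm partly hides the red and black boxes in the top view, and the green box is cut off at the edge. I did not measure any of their positions.
- **Gripper:** open and well clear of everything.

**Where readings disagreed:** The torque readings are noisy, so each force is good to about 2 N, and the two torque estimates differed by up to 2–3 N on knobs 3 and 4. I did not grip knobs 1, 3 and 4 again after the last tightening.

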